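Vent the bench manifold and take off its bayonet cap of unknown hand

TASK

Set the selector of the gas manifold to the blue mark, so that the outlet is vented, and then take the orange quarter-turn cap off the outlet. Fuel-gas outlets unlock the opposite way from the others and nobody noted which kind this one is, so try turning the cap one way and, if it will not come up, the other way. Finish still holding the cap in the gripper, upright and at least 6 cm higher than where it sat, with the selector still at blue; do not knock the things standing nearby.

Things in the scene. Friction and masses are not known exactly. Their poses are not given: they have to be found in the camera images.
- manifold: grey gas manifold, a box 100 x 230 x 45 mm fixed to the table; origin at the centre of its underside, y along its length, +x away from the robot at yaw 0 (its yaw varies by about 0.3 rad). The selector is 60 mm to its +y side, the capped outlet 60 mm to its -y side, both with vertical axes.
- selector_axis (a point): on the vertical axis of the black selector knob, 26 mm above the manifold's top face (71 mm above the table), the height to grip; axes as the manifold's. The upright grip bar is 38 mm long, 13 mm thick, 9 to 40 mm above the top face, on a round foot of 42 mm diameter; grip it across its thickness. At joint value 0 the bar lies along the manifold's x axis, white pointer to -x.
- selector (a joint): angle of the selector, rad, positive counter-clockwise seen from above; 0 = pointer to the manifold's -x (the black mark, where it starts). It clicks into detents every 40 degrees at 0, +-0.70 and +-1.40, one for each mark, with stops at +-1.57; it takes about 0.1 N m to turn, and the detent centres it when let go.
- pointer (a point): point on the pointer's line, 30 mm from the selector's axis, above the circle of the marks; it turns with the knob
- mark_blue: the blue dot, 9 mm across, on the white dial plate 30 mm from the selector's axis; origin at the dot's centre. Yellow, red and green dots mark the other three outer detents and the black one the start; which colour is where changes from case to case.
- cap_centre (a point): centre (half-way up) of the orange ribbed cap, an upright cylinder of 40 mm diameter and 44 mm height (upper 24 mm solid), 63 to 126 g. While seated the point is 71 mm above the table, the cap's foot 49 mm. It is a bayonet cap: see cap.
- outlet_seat (a point): centre of the top of the outlet's brass flange (50 mm diameter), on which the cap's foot rests, 49 mm above the table; axes as the manifold's. The outlet's neck below the cap is 18 mm tall.
- jar_white: bystander: white-capped specimen jar, 43 x 43 x 82 mm, origin at the centre of its underside; leave it alone
- dropper: bystander: white dropper bottle, 32 x 32 x 95 mm, origin at the centre of its underside; leave it alone
- petri: bystander: petri dish, 60 x 60 x 14 mm, origin at the centre of its underside; leave it alone
- cap: the cap; origin at the centre of its foot, z up. It starts locked: it lifts 1.5 mm, then holds fast. About a quarter turn (50 to 115 degrees) in ONE sense about the vertical frees it, and it lifts straight off; in the other sense it stops after some 5 degrees, still locked, and the fingers slip round it. The freeing sense varies from case to case and cannot be seen. Turning back locks it again.
Not all that is in view belongs to the job. There is more than one size of the cap; the job needs the largest.

How it is judged:
By the outcome, as a careful person would: the job done as asked, in the order asked, and still so for the second after the job is handed in, while the arm keeps its last pose, push and grip.
It also fails if it takes over 67 s, if anything falls off the work surface, if the arm or the gripper's body presses on something with over 40 N, if the wrist force passes 120 N, or if a joint passes its speed limit or range.

ROBOT

A 6-joint arm with a two-finger parallel gripper is mounted at the origin on a cart in front of the work surface, level with it; the furniture and walls round the work are solid. World frame = base frame: x ahead of the robot, y to its left, z up, the work surface at z = 0. Lengths are in m, angles in rad, forces in N, time in s.
With the tool pointing down it reaches from about 0.375 to 0.75 m from the base axis. Payload 9 kg.
Tool frame: the origin (TCP) lies midway between the tips of the shut fingers; the grasp point (between the pads) lies 19 mm behind it; z points along the fingers, y is the line along which they close (so a half turn about z gives the same grasp; the last joint's range is limited). The gripper opens to 85 mm and grips with 20 to 120 N. Pads are 22 mm wide; open, the fingers measure 114 mm over their backs; the gripper's body (76 mm by 85 mm) begins 54 mm behind the grasp point. The pads swing forward as they close: fully open they stand 13 mm farther back than shut.
Start: joints at [1.032, 0.104, 0.097, 1.564, 0, 1.353], TCP at [0.189, 0.569, 0.231] pointing down, gripper open.
Joint ranges: [-2.99, 2.99], [-0.84, 1.86], [-1.1, 1.16], [-1.84, 2.11], [-1.51, 1.56], [-3.14, 3.14]. Speed limits (rad/s): [2.22, 2.22, 2.57, 3.14, 3.14, 3.14].

INTERFACE

Orientations are given as a unit quaternion [x, y, z, w].
In Python, from rig import env, eyes, finder gives the robot as it stands.
- The arm moves only by the tool carry_out, never from a script. Its argument "increments" is a list of rows, each a list of 3 entries, a list of its own where there are three numbers: the shift along the world's x, y, z each as a share of 0.02 m, from -1 to 1, then the turn, a rotation vector about the world's x, y, z each as a share of 0.15 rad, from -1 to 1, then the opening, from 0 (shut) to 1 (fully open). In form: [[[x, y, z], [rx, ry, rz], gripper], ...]. A call has 1 to 10 rows; each row shifts and turns the commanded pose from where the row before left it; what a row does not reach is not made up. A row lasts 1/8 s, in which the tool goes at most 62.5 mm and 10.7 degrees, less where a joint would pass 70% of its speed; a pose out of reach is approached as far as the arm can. A call with a number of a shift or a turn outside -1 to 1 is refused whole. A call with a gripper value outside its range is refused whole. The fingers move at their own pace and stop on an object; "force" is the grip in N (left out, the last holds). Time passes only in rows, so rows that do not move let the fingers close. It gives the time, the measured TCP pose, the force, the opening and the grip force at its end, in the units of the state.
- env.get_obs(): the state, without advancing time (a new reading comes with each control period).
- eyes.read_camera(name): name is "scene" or "top" or "wrist"; returns a dict with "img" (420x560x3 uint8, blue, green, red), "z_map" (420x560 float32, m along the optical axis (not along the pixel's ray), 0 where there is no reading), "fx", "fy", "cx", "cy" (pixels), "distortion" ([k1, k2, p1, p2, k3] as OpenCV has them; the pictures are not rectified), "origin" and "attitude" of the camera in the world. Camera axes: x right, y up, looking along -z (the intrinsics and any distortion apply to the point x, -y, -z); pixel columns grow to the right and rows downward; lengths in m; the calibration is good to about 2 mm. A picture is of the moment at which its call begins.
- env.close_job(): hands the job in; it is judged then, once.
Trained networks look in the newest picture that a camera, given by its name, has taken for a name from the list of things; names that differ only in an ending like _2 or _b are one class to them, and where a whole thing is asked for, a point or a joint stands for the part that bears it (a point fixed in the world has none). Each returns a list of dicts, best first, with "conf" (0 to 1); they miss things now and then, are a little off and sometimes report something else, mostly with a low value. They report only what shows in the picture. A call takes as long as a camera call. They do not tell look-alikes from the thing itself.
- finder.masks_of(camera, name): "mask" (420x560 bool, what is visible of it).
- finder.tip_of(camera, name): "position" ([x, y, z] in m, in the coordinates of the camera as it stood for that picture, good to about 4 mm: a listed point, or the origin of a listed thing).
The state is a dict: "t": time; "joint_pos": joint angles; "joint_vel": joint speeds; "tau": joint torques, N m; "eef_pos": TCP position; "orientation": TCP orientation; "force": force on the tool from outside, world axes, zero at the start; "wrist_torque": the same for the moment, N m; "width": finger opening in m; "grasp_force": force on a finger pad.
Only numpy, scipy, OpenCV 4.12 (cv2) and the standard library are available. Lean on these libraries where they do the work, as an engineer would, in place of code of your own. Each camera call takes 0.05 s, during which the arm holds its last target. There are 200 camera calls.

## Working session

There is one attempt and no reset: what is moved stays moved. The work goes in short steps, Python scripts to look and compute and a tool call to move; the robot and the scene stay as the last step left them, time stands still between calls to the robot, and variables do not carry over. Pictures are saved under pics/ and viewed, at most 10 in all, crops included, and the job is handed in when it is done.

Besides the shell and the picture viewer there is one more tool, called after "Emit:" as name(argument=value, ...) on one line, values as JSON. carry_out: Moves the arm, as the interface text tells. Its arguments: {"type":"object","properties":{"increments":{"type":"array"},"force":{"type":"number"}},"required":["increments"]}

```bash
mkdir -p pics; ls; cat > h.py <<'E'
import numpy as np, cv2
from scipy.spatial.transform import Rotation as R
from rig import env, eyes, finder
def rot(a):
    a=np.array(a,float)
    return a if a.shape==(3,3) else R.from_quat(a).as_matrix()
def toworld(c,p): return rot(c["attitude"])@np.array(p)+np.array(c["origin"])
def pix2world(c,uv,z=None):
    K=np.array([[c["fx"],0,c["cx"]],[0,c["fy"],c["cy"]],[0,0,1.]])
    q=cv2.undistortPoints(np.array(uv,float).reshape(-1,1,2),K,np.array(c["distortion"],float)).reshape(-1,2)
    d=np.c_[q[:,0],-q[:,1],-np.ones(len(q))]@rot(c["attitude"]).T
    o=np.array(c["origin"])
    if np.ndim(z)==0: return o+d*((z-o[2])/d[:,2])[:,None]
    return o+d*np.asarray(z)[:,None]   # depth array
def maskpts(c,m):
    v,u=np.nonzero(m&(c["z_map"]>0))
    return pix2world(c,np.c_[u,v],c["z_map"][v,u])
E
python3 - <<'E'
from h import *
for n in ["scene","top"]:
    c=eyes.read_camera(n); cv2.imwrite(f"pics/{n}0.png",c["img"])
    print(n,c["origin"],np.round(c["attitude"],3))
    for t in ["manifold","selector_axis","pointer","mark_blue","cap_centre","outlet_seat","cap","jar_white","dropper","petri"]:
        print(t,[(round(r["conf"],2),np.round(toworld(c,r["position"]),3).tolist()) for r in finder.tip_of(n,t)])
E
```

```text
pics
scene [-0.05088608 -0.88229364  0.41466404] [ 0.499 -0.223 -0.354  0.758]
manifold [(0.56, [0.544, -0.349, -0.001])]
selector_axis [(0.68, [0.538, -0.286, 0.073]), (0.64, [0.541, -0.35, -0.002]), (0.63, [0.553, -0.405, 0.05])]
pointer [(0.69, [0.511, -0.289, 0.051])]
mark_blue [(0.15, [0.702, -0.301, -0.002])]
cap_centre [(0.85, [0.614, -0.509, 0.018]), (0.65, [0.554, -0.404, 0.07]), (0.57, [0.542, -0.512, 0.016])]
outlet_seat [(0.57, [0.553, -0.408, 0.052])]
cap [(0.85, [0.609, -0.509, -0.001]), (0.84, [0.551, -0.406, 0.047]), (0.58, [0.542, -0.516, 0.001])]
jar_white [(0.76, [0.677, -0.383, -0.006])]
dropper [(0.85, [0.7, -0.298, -0.002])]
petri [(0.9, [0.349, -0.377, 0.0])]
top [ 0.33446046 -0.36841592  1.01545595] [-0.076  0.074  0.705 -0.702]
manifold [(0.68, [0.546, -0.346, -0.001])]
selector_axis [(0.86, [0.538, -0.285, 0.068])]
pointer [(0.69, [0.508, -0.293, 0.049])]
mark_blue [(0.27, [0.555, -0.406, 0.044])]
cap_centre [(0.83, [0.55, -0.403, 0.07]), (0.58, [0.541, -0.511, 0.015]), (0.47, [0.614, -0.503, 0.016])]
outlet_seat [(0.85, [0.558, -0.406, 0.046])]
cap [(0.86, [0.555, -0.404, 0.045]), (0.73, [0.616, -0.511, -0.002]), (0.62, [0.544, -0.513, 0.004])]
jar_white [(0.75, [0.676, -0.377, -0.002])]
dropper [(0.57, [0.703, -0.301, -0.0]), (0.23, [0.511, -0.291, 0.043])]
petri [(0.78, [0.35, -0.377, 0.002])]
```

View pics/top0.png

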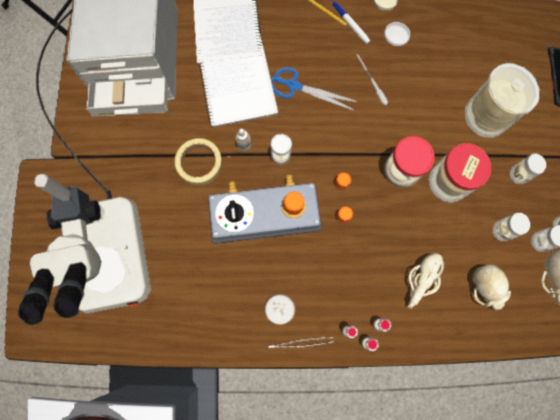

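View pics/scene0.png

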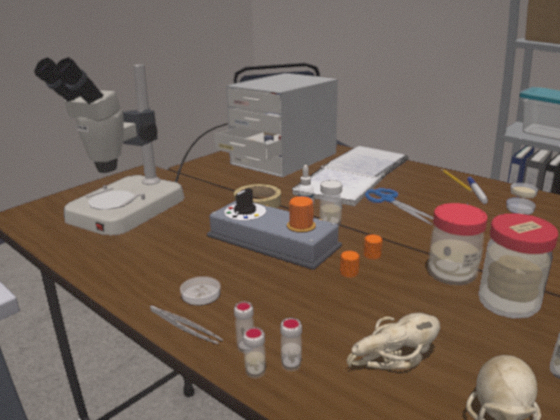

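The top view shows the manifold with the selector at px (235,212) and the seated cap at (293,204). The two small orange caps on the table are decoys. The microscope, at (20–145, 170–320), stands between the arm and the work. I need its height and a closer view of the dial.

```bash
cat > s1.py <<'E'
from h import *
ims=[]
for n,b in [("top",(205,175,330,250)),("scene",(205,180,345,264))]:
    c=eyes.read_camera(n); x0,y0,x1,y1=b
    ims.append(cv2.resize(c["img"][y0:y1,x0:x1],(500,300),interpolation=cv2.INTER_CUBIC))
    P=maskpts(c,np.ones((420,560),bool)); 
    for nm,bx in [("scope",(.25,-.13,.65,.25)),("cab",(.65,-.2,1.1,.2)),("scope_y>-.13..-.2",(.25,-.2,.65,-.13)),("front",(.25,-.6,.45,-.2)),("left",(.1,.2,.9,.8))]:
        k=(P[:,0]>bx[0])&(P[:,1]>bx[1])&(P[:,0]<bx[2])&(P[:,1]<bx[3])&(P[:,2]<.6)
        Q=P[k]
        if len(Q)==0: continue
        hi=Q[Q[:,2]>.05]
        print(n,nm,len(Q),"zmax",Q[:,2].max().round(3),"hi bbox",(hi.min(0).round(3),hi.max(0).round(3)) if len(hi) else None)
        for z in (.15,.25,.3):
            h=Q[Q[:,2]>z]
            if len(h): print("   >",z,h.min(0).round(2),h.max(0).round(2))
cv2.imwrite("pics/zoom.png",np.vstack(ims))
E
python3 s1.py
```

```text
top scope 28013 zmax 0.335 hi bbox (array([ 0.315, -0.083,  0.107]), array([0.56 , 0.049, 0.335]))
   > 0.15 [ 0.31 -0.08  0.15] [0.56 0.05 0.33]
   > 0.25 [ 0.31 -0.08  0.25] [0.55 0.03 0.33]
   > 0.3 [ 0.31 -0.08  0.3 ] [0.38 0.01 0.33]
top cab 24379 zmax 0.209 hi bbox (array([ 0.745, -0.143,  0.05 ]), array([1.041, 0.178, 0.209]))
   > 0.15 [ 0.8  -0.14  0.15] [0.97 0.04 0.21]
top scope_y>-.13..-.2 6239 zmax 0.028 hi bbox None
top front 18979 zmax 0.067 hi bbox (array([ 0.267, -0.589,  0.051]), array([ 0.328, -0.502,  0.067]))
top left 5214 zmax 0.005 hi bbox None
scene scope 24088 zmax 0.334 hi bbox (array([ 0.313, -0.087,  0.05 ]), array([0.561, 0.028, 0.334]))
   > 0.15 [ 0.31 -0.09  0.15] [0.56 0.03 0.33]
   > 0.25 [ 0.31 -0.09  0.25] [0.55 0.02 0.33]
   > 0.3 [ 0.31 -0.09  0.3 ] [0.38 0.01 0.33]
scene cab 13943 zmax 0.208 hi bbox (array([ 0.742, -0.147,  0.05 ]), array([1.055, 0.176, 0.208]))
   > 0.15 [ 0.8  -0.15  0.15] [1.05 0.04 0.21]
scene scope_y>-.13..-.2 3068 zmax 0.027 hi bbox None
scene front 21499 zmax 0.066 hi bbox (array([ 0.264, -0.593,  0.05 ]), array([ 0.326, -0.503,  0.066]))
scene left 11783 zmax 0.003 hi bbox None
```

View pics/zoom.png

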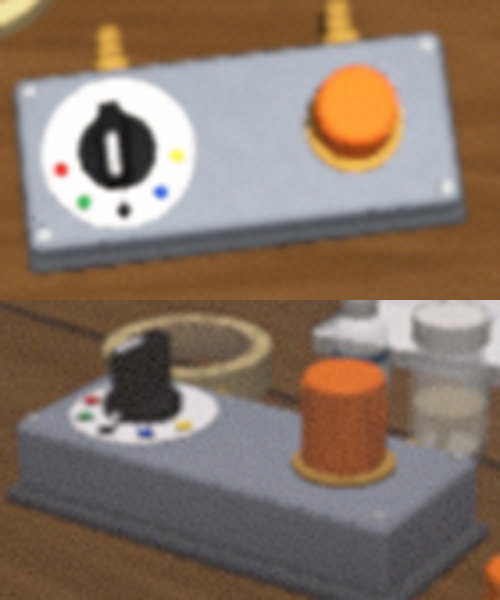

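Seen from above, with +x up and +y left, the blue dot is the first one counter-clockwise from black, so the selector target is +0.70. The microscope tops out at z≈0.335, so I'll pass over it at TCP z≈0.43.

```bash
python3 - <<'E'
from h import *
o=env.get_obs(); print({k:np.round(v,3).tolist() for k,v in o.items()})
print(np.round(rot(o["orientation"]),3))
c=eyes.read_camera("wrist"); print(c["origin"],np.round(rot(c["attitude"]),2))
E
```

```text
{'t': 1.2, 'joint_pos': [1.032, 0.104, 0.097, 1.564, 0.0, 1.353], 'joint_vel': [-0.0, -0.002, -0.002, 0.001, -0.0, 0.001], 'tau': [0.0, -55.675, 50.378, 0.0, -0.0, -0.0], 'eef_pos': [0.189, 0.569, 0.231], 'orientation': [0.16, 0.987, 0.0, 0.0], 'force': [0.395, -0.125, -0.663], 'wrist_torque': [-0.006, 0.023, -0.016], 'grasp_force': 0.0, 'width': 0.086}
[[-0.949  0.315  0.   ]
 [ 0.315  0.949  0.   ]
 [-0.     0.    -1.   ]]
[0.12428956 0.59115971 0.37323627] [[ 0.32 -0.91 -0.26]
 [ 0.95  0.3   0.09]
 [ 0.   -0.27  0.96]]
```

Emit:
carry_out(increments=[[[0, 0, 1], [0, 0, 0], 1], [[0.5, -0.5, 1], [0, 0, 0], 1], [[1, -1, 1], [0, 0, 0], 1], [[1, -1, 1], [0, 0, 0], 1], [[1, -1, 1], [0, 0, 0], 1], [[1, -1, 1], [0, 0, 0], 1], [[1, -1, 1], [0, 0, 0], 1], [[1, -1, 1], [0, 0, 0], 1], [[1, -1, 1], [0, 0, 0], 1], [[1, -1, 1], [0, 0, 0], 1]])

```text
t: 2.5
eef_pos: [0.3601, 0.398, 0.4329]
orientation: [0.16, 0.987, 0.0, 0.0]
force: [-0.1, -0.9, 0.3]
width: 0.0852
grasp_force: 0.0
```

Emit:
carry_out(increments=[[[1, -1, 0], [0, 0, 1], 1], [[1, -1, 0], [0, 0, 1], 1], [[1, -1, 0], [0, 0, 1], 1], [[1, -1, 0], [0, 0, 0], 1], [[1, -1, 0], [0, 0, 0], 1], [[1, -1, 0], [0, 0, 0], 1], [[1, -1, 0], [0, 0, 0], 1], [[0, -1, 0], [0, 0, 0], 1], [[0, -1, 0], [0, 0, 0], 1], [[0, -1, 0], [0, 0, 0], 1]])

```text
t: 3.75
eef_pos: [0.4984, 0.1983, 0.432]
orientation: [-0.065, 0.998, 0.0, 0.0]
force: [0.4, 0.0, 0.5]
width: 0.085
grasp_force: 0.0
```

Emit:
carry_out(increments=[[[0, -1, 0], [0, 0, 0], 1], [[0, -1, 0], [0, 0, 0], 1], [[0, -1, 0], [0, 0, 0], 1], [[0, -1, 0], [0, 0, 0], 1], [[0, -1, 0], [0, 0, 0], 1], [[0, -1, 0], [0, 0, 0], 1], [[0, -1, 0], [0, 0, 0], 1], [[0, -1, 0], [0, 0, 0], 1], [[0, -1, 0], [0, 0, 0], 1], [[0, -1, 0], [0, 0, 0], 1]])

```text
t: 5.0
eef_pos: [0.4982, -0.0012, 0.432]
orientation: [-0.065, 0.998, -0.0, 0.001]
force: [0.5, -0.4, -0.8]
width: 0.0856
grasp_force: 0.0
```

Emit:
carry_out(increments=[[[0, -1, 0], [0, 0, 0], 1], [[0, -1, 0], [0, 0, 0], 1], [[0, -1, 0], [0, 0, 0], 1], [[0, -1, 0], [0, 0, 0], 1], [[0, -1, 0], [0, 0, 0], 1], [[0, -1, -0.5], [0, 0, 0], 1], [[0, -1, -1], [0, 0, 0], 1], [[0, -1, -1], [0, 0, 0], 1], [[0, -1, -1], [0, 0, 0], 1], [[0, -1, -1], [0, 0, 0], 1]])

```text
t: 6.25
eef_pos: [0.4987, -0.2016, 0.34]
orientation: [-0.065, 0.998, 0.0, -0.0]
force: [-0.0, -0.1, 0.4]
width: 0.0855
grasp_force: 0.0
```

Emit:
carry_out(increments=[[[0, -1, -0.5], [0, 0, 0], 1], [[0, -1, -0.5], [0, 0, 0], 1], [[0, -1, -0.5], [0, 0, 0], 1], [[0, -1, -0.5], [0, 0, 0], 1], [[0, -1, 0], [0, 0, 0], 1], [[0, 0, 0], [0, 0, 0], 1]])

```text
t: 7.0
eef_pos: [0.499, -0.3021, 0.3012]
orientation: [-0.064, 0.998, 0.0, -0.0]
force: [0.5, 0.2, 0.2]
width: 0.0855
grasp_force: 0.0
```

```bash
cat > s2.py <<'E'
from h import *
import sys
c=eyes.read_camera("wrist"); cv2.imwrite(f"pics/w{sys.argv[1]}.png",c["img"])
o=env.get_obs(); print(o["eef_pos"].round(4) if hasattr(o["eef_pos"],"round") else o["eef_pos"], np.round(o["joint_pos"],2))
for cam in ["wrist","top","scene"]:
    cc=c if cam=="wrist" else eyes.read_camera(cam)
    for t in ["selector_axis","pointer","mark_blue","cap_centre","outlet_seat","manifold"]:
        print(cam,t,[(round(r["conf"],2),np.round(toworld(cc,r["position"]),4).tolist()) for r in finder.tip_of(cam,t)])
    for t in ["cap","selector"]:
        for r in finder.masks_of(cam,t)[:3]:
            P=maskpts(cc,r["mask"])
            if len(P): print(cam,t,"mask",round(r["conf"],2),"med",np.median(P,0).round(4),"z95",np.percentile(P[:,2],95).round(4),"topmid",((lambda T:(T.min(0)+T.max(0))/2)(P[P[:,2]>np.percentile(P[:,2],95)-.004])).round(4))
E
python3 s2.py 1
```

```text
[ 0.4992 -0.3013  0.3015] [-0.77  0.08  0.2   1.69  0.   -0.9 ]
wrist selector_axis [(0.94, [0.5389, -0.2854, 0.0695])]
wrist pointer [(0.59, [0.5086, -0.2894, 0.0463])]
wrist mark_blue [(0.47, [0.5208, -0.3053, 0.0431]), (0.36, [0.3487, -0.3833, 0.0017])]
wrist cap_centre [(0.97, [0.5524, -0.4029, 0.0698]), (0.88, [0.5461, -0.5138, 0.0128]), (0.65, [0.6131, -0.5157, 0.0172])]
wrist outlet_seat [(0.68, [0.5502, -0.4049, 0.0479]), (0.4, [0.7002, -0.3008, 0.0003])]
wrist manifold [(0.72, [0.5454, -0.3458, -0.0034])]
wrist cap mask 0.82 med [ 0.6089 -0.5076  0.0304] z95 0.0328 topmid [ 0.6121 -0.511   0.0318]
wrist cap mask 0.72 med [ 0.5386 -0.5082  0.0305] z95 0.0327 topmid [ 0.5409 -0.5126  0.0314]
wrist cap mask 0.66 med [ 0.5487 -0.402   0.0915] z95 0.0933 topmid [ 0.5527 -0.4056  0.0919]
wrist selector mask 0.79 med [ 0.5374 -0.2881  0.0546] z95 0.085 topmid [ 0.5398 -0.2871  0.0837]
wrist selector mask 0.57 med [ 0.5335 -0.3365  0.0442] z95 0.054 topmid [ 0.5371 -0.3411  0.0682]
top selector_axis [(0.81, [0.5377, -0.2873, 0.0725])]
top pointer [(0.71, [0.5103, -0.2912, 0.0466])]

[... 675 characters left out ...]
r [(0.83, [0.5072, -0.2912, 0.0449])]
scene mark_blue []
scene cap_centre [(0.97, [0.6163, -0.5121, 0.0208]), (0.84, [0.5423, -0.5143, 0.0148]), (0.82, [0.5523, -0.4039, 0.0712]), (0.37, [0.5104, -0.2924, 0.0466])]
scene outlet_seat [(0.95, [0.5527, -0.4039, 0.052])]
scene manifold [(0.63, [0.5416, -0.3474, -0.0034])]
scene cap mask 0.89 med [ 0.6039 -0.5177  0.0214] z95 0.0334 topmid [ 0.6118 -0.5138  0.0318]
scene cap mask 0.87 med [ 0.5401 -0.4149  0.0775] z95 0.0939 topmid [ 0.5513 -0.409   0.0924]
scene cap mask 0.71 med [ 0.5313 -0.5193  0.0224] z95 0.0332 topmid [ 0.5387 -0.5157  0.032 ]
scene selector mask 0.61 med [ 0.5322 -0.2921  0.0631] z95 0.0857 topmid [ 0.5377 -0.2863  0.0848]
```

View pics/w1.png

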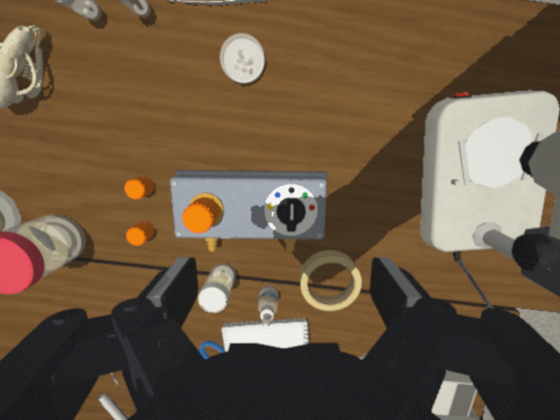

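The dial's blue dot, at px (278,194), is next to black (291,189) on the −y side, as expected. Selector axis ≈ (0.538, −0.2865), cap ≈ (0.552, −0.4045), yaw ≈ 0.13, and the tool heading already matches. Descending on the selector.

Emit:
carry_out(increments=[[[1, 0.75, -1], [0, 0, 0], 0.6], [[0.95, 0, -1], [0, 0, 0], 0.6], [[0, 0, -1], [0, 0, 0], 0.6], [[0, 0, -1], [0, 0, 0], 0.6], [[0, 0, -1], [0, 0, 0], 0.6], [[0, 0, -1], [0, 0, 0], 0.6], [[0, 0, -1], [0, 0, 0], 0.6], [[0, 0, -1], [0, 0, 0], 0.6], [[0, 0, -1], [0, 0, 0], 0.6], [[0, 0, 0], [0, 0, 0], 0.6]])

```text
t: 9.6
eef_pos: [0.5372, -0.2848, 0.1191]
orientation: [-0.065, 0.998, 0.001, -0.001]
force: [-0.0, 0.4, 0.7]
width: 0.0513
grasp_force: 0.0
```

Emit:
carry_out(increments=[[[0, 0, -1], [0, 0, 0], 0.6], [[0, 0, -1], [0, 0, 0], 0.6], [[0, 0, -0.8], [0, 0, 0], 0.6], [[0, 0, -0.3], [0, 0, 0], 0.6], [[0, 0, 0], [0, 0, 0], 0.6]])

```text
t: 10.22
eef_pos: [0.538, -0.2854, 0.0589]
orientation: [-0.065, 0.998, 0.0, -0.0]
force: [-0.8, 0.9, 0.6]
width: 0.0513
grasp_force: 0.0
```

Emit:
carry_out(increments=[[[0, 0, 0], [0, 0, 0], 0.1], [[0, 0, 0], [0, 0, 0], 0.1], [[0, 0, 0], [0, 0, 0], 0.1], [[0, 0, 0], [0, 0, 0], 0.1], [[0, 0, 0], [0, 0, 0], 0.1], [[0, 0, 0], [0, 0, 0], 0.1]], force=25)

```text
t: 10.98
eef_pos: [0.5388, -0.2867, 0.0603]
orientation: [-0.064, 0.998, -0.001, 0.001]
force: [0.3, -4.4, 2.2]
width: 0.0125
grasp_force: 30.6
```

Emit:
carry_out(increments=[[[0, -0.06, 0], [0, 0, 0.8], 0.1], [[0, 0, 0], [0, 0, 0.8], 0.1], [[0, 0, 0], [0, 0, 0.8], 0.1], [[0, 0, 0], [0, 0, 0.8], 0.1], [[0, 0, 0], [0, 0, 0.8], 0.1], [[0, 0, 0], [0, 0, 0.7], 0.1], [[0, 0, 0], [0, 0, 0], 0.1], [[0, 0, 0], [0, 0, 0], 0.1]])

```text
t: 11.98
eef_pos: [0.5391, -0.2876, 0.0603]
orientation: [-0.404, 0.915, -0.001, 0.001]
force: [2.4, -3.9, 2.7]
width: 0.0127
grasp_force: 30.7
```

```bash
python3 - <<'E'
from h import *
o=env.get_obs(); print(np.round(o["joint_pos"],3),o["wrist_torque"],o["force"],o["width"])
for n in ["top","scene"]:
    c=eyes.read_camera(n)
    print([(round(r["conf"],2),np.round(toworld(c,r["position"]),4).tolist()) for r in finder.tip_of(n,"pointer")])
E
```

```text
[-0.704  0.174 -0.139  1.256  0.    -1.535] [-0.83502377 -0.54821512  0.0013505 ] [ 2.43790958 -3.86954626  2.73348481] 0.01265773213358664
[(0.54, [0.5219, -0.3061, 0.0464])]
[(0.81, [0.5172, -0.3089, 0.0494])]
```

The pointer is now at ≈(0.520, −0.307), on the blue mark. Releasing, rising and moving over to the cap.

Emit:
carry_out(increments=[[[0, 0, 0], [0, 0, 0], 0.6], [[0, 0, 0], [0, 0, 0], 0.6], [[0, 0, 0], [0, 0, 0], 0.6], [[0, 0, 0.5], [0, 0, 0], 0.7], [[0, 0, 1], [0, 0, 0], 0.75], [[0, 0, 1], [0, 0, 0], 0.75], [[0, 0, 1], [0, 0, 0], 0.75], [[0, 0, 1], [0, 0, 0], 0.75]])

```text
t: 13.18
eef_pos: [0.5384, -0.2869, 0.1513]
orientation: [-0.405, 0.914, -0.0, 0.0]
force: [1.1, -0.5, -0.9]
width: 0.0642
grasp_force: 0.0
```

Emit:
carry_out(increments=[[[0, -1, 0.5], [0, 0, -1], 0.75], [[0, -1, 0], [0, 0, -1], 0.75], [[0.3, -1, 0], [0, 0, -1], 0.75], [[0.4, -1, 0], [0, 0, -1], 0.75], [[0, -1, 0], [0, 0, -1], 0.75], [[0, -0.85, 0], [0, 0, -1], 0.75], [[0, 0, 0], [0, 0, 0], 0.75]])

```text
t: 14.05
eef_pos: [0.552, -0.4047, 0.1597]
orientation: [0.033, 0.999, -0.0, 0.0]
force: [0.4, 1.1, -0.0]
width: 0.0639
grasp_force: 0.0
```

```bash
python3 s2.py 2 | grep -E "^\[|pointer|cap_c|selector_axis|cap mask"
```

```text
[ 0.5521 -0.4038  0.1597] [-0.82  0.36  0.26  1.47  0.   -0.76]
wrist selector_axis [(0.81, [0.5405, -0.2843, 0.0692])]
wrist pointer [(0.9, [0.518, -0.3091, 0.0476])]
wrist cap_centre [(0.79, [0.613, -0.5105, 0.0156]), (0.69, [0.5429, -0.5154, 0.011]), (0.65, [0.5544, -0.4028, 0.0665]), (0.21, [0.5193, -0.3103, 0.0467])]
wrist cap mask 0.96 med [ 0.5491 -0.4053  0.0919] z95 0.093 topmid [ 0.5526 -0.4057  0.0917]
wrist cap mask 0.58 med [ 0.6051 -0.5113  0.0303] z95 0.0326 topmid [ 0.5816 -0.4843  0.1085]
wrist cap mask 0.56 med [ 0.539 -0.509  0.031] z95 0.0327 topmid [ 0.5414 -0.5132  0.0312]
top selector_axis []
top pointer []
top cap_centre [(0.57, [0.5503, -0.4021, 0.0686]), (0.49, [0.6153, -0.506, 0.0135])]
top cap mask 0.85 med [ 0.5489 -0.4045  0.0909] z95 0.0946 topmid [ 0.5416 -0.4057  0.1913]
top cap mask 0.7 med [ 0.5391 -0.5095  0.031 ] z95 0.0336 topmid [ 0.5414 -0.5107  0.0333]
top cap mask 0.58 med [ 0.6118 -0.5118  0.031 ] z95 0.0347 topmid [ 0.614  -0.5117  0.034 ]
scene selector_axis [(0.84, [0.537, -0.2861, 0.0772]), (0.44, [0.552, -0.4053, 0.0482])]
scene pointer []
scene cap_centre [(0.87, [0.5425, -0.5145, 0.0139]), (0.66, [0.614, -0.5118, 0.0199]), (0.63, [0.5533, -0.4064, 0.0707])]
scene cap mask 0.89 med [ 0.5314 -0.5185  0.0223] z95 0.033 topmid [ 0.5401 -0.5146  0.0318]
scene cap mask 0.83 med [ 0.5398 -0.4151  0.0774] z95 0.094 topmid [ 0.5492 -0.4069  0.0927]
scene cap mask 0.81 med [ 0.6039 -0.5174  0.0209] z95 0.0332 topmid [ 0.6117 -0.513   0.0318]
```

View pics/w2.png

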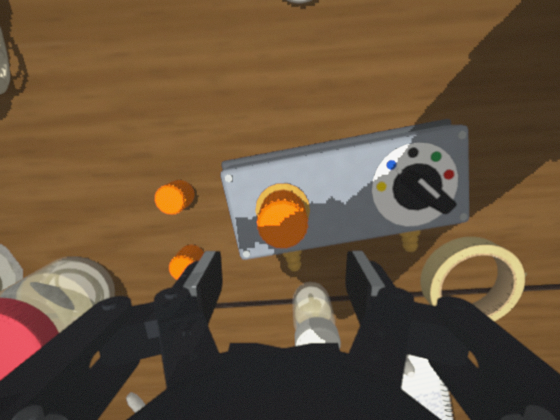

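The picture confirms the pointer at the blue dot (391,164), and the cap is centred below the gripper at (282,218). Descending and gripping.

Emit:
carry_out(increments=[[[0, 0, -1], [0, 0, 0], 0.75], [[0, 0, -1], [0, 0, 0], 0.75], [[0, 0, -1], [0, 0, 0], 0.75], [[0, 0, -1], [0, 0, 0], 0.75], [[0, 0, -1], [0, 0, 0], 0.75], [[0, 0, 0], [0, 0, 0], 0.75]])

```text
t: 16.15
eef_pos: [0.5512, -0.4027, 0.0568]
orientation: [0.033, 0.999, 0.001, -0.001]
force: [-0.2, 0.1, 0.1]
width: 0.0644
grasp_force: 0.0
```

Emit:
carry_out(increments=[[[0, 0, 0], [0, 0, 0], 0.3], [[0, 0, 0], [0, 0, 0], 0.3], [[0, 0, 0], [0, 0, 0], 0.3], [[0, 0, 0], [0, 0, 0], 0.3], [[0, 0, 0], [0, 0, 0], 0.3], [[0, 0, 0], [0, 0, 0], 0.3]], force=40)

```text
t: 16.9
eef_pos: [0.5528, -0.4045, 0.0606]
orientation: [0.033, 0.999, -0.001, 0.001]
force: [1.0, -0.4, 5.4]
width: 0.0387
grasp_force: 40.6
```

Emit:
carry_out(increments=[[[0, 0, 0], [0, 0, 0.7], 0.3], [[0, 0, 0], [0, 0, 0.7], 0.3], [[0, 0, 0], [0, 0, 0.7], 0.3], [[0, 0, 0], [0, 0, 0], 0.3]])

```text
t: 17.4
eef_pos: [0.5537, -0.4072, 0.0609]
orientation: [-0.124, 0.992, -0.003, 0.002]
force: [5.5, -12.9, -1.0]
width: 0.039
grasp_force: 40.6
```

```bash
python3 - <<'E'
from h import *
o=env.get_obs(); print(np.round(o["joint_pos"],3),np.round(o["tau"],2),o["wrist_torque"],o["force"],o["width"])
E
```

```text
[-0.823  0.394  0.121  1.29  -0.002 -1.072] [  5.12 -67.26  43.32   5.82   1.4   -0.94] [-2.80919281 -1.25130926 -0.27949968] [  5.49280014 -12.9321239   -1.02984842] 0.0389608567026316
```

Emit:
carry_out(increments=[[[0, 0, 0], [0, 0, -0.7], 0.3], [[0, 0, 0], [0, 0, -0.7], 0.3], [[0, 0, 0], [0, 0, -0.7], 0.3], [[0, 0, 0], [0, 0, -0.7], 0.3], [[0, 0, 0], [0, 0, -0.7], 0.3], [[0, 0, 0], [0, 0, -0.7], 0.3], [[0, 0, 0], [0, 0, 0], 0.3]])

```text
t: 18.27
eef_pos: [0.5528, -0.4043, 0.0607]
orientation: [0.19, 0.982, -0.0, 0.001]
force: [1.2, 0.2, 6.3]
width: 0.0384
grasp_force: 41.4
```

```bash
python3 - <<'E'
from h import *
o=env.get_obs(); print(np.round(o["joint_pos"],3),np.round(o["tau"],2),o["wrist_torque"],o["force"],o["width"])
E
```

```text
[-0.822  0.394  0.12   1.295  0.    -0.44 ] [  0.1  -64.75  46.09  -0.11   0.     0.63] [ 0.03701733  0.03172634 -0.04371882] [1.21526757 0.19181533 6.28975143] 0.03839910745126406
```

Counter-clockwise met firm resistance. Clockwise turns almost free of side force, so I'll continue that way.

Emit:
carry_out(increments=[[[0, 0, 0], [0, 0, -0.9], 0.3], [[0, 0, 0], [0, 0, -0.9], 0.3], [[0, 0, 0], [0, 0, -0.9], 0.3], [[0, 0, 0], [0, 0, -0.9], 0.3], [[0, 0, 0], [0, 0, -0.9], 0.3], [[0, 0, 0], [0, 0, -0.9], 0.3], [[0, 0, 0], [0, 0, -0.9], 0.3], [[0, 0, 0], [0, 0, -0.9], 0.3], [[0, 0, 0], [0, 0, -0.9], 0.3], [[0, 0, 0], [0, 0, 0], 0.3]])

```text
t: 19.52
eef_pos: [0.5532, -0.4042, 0.0607]
orientation: [0.716, 0.698, 0.0, 0.001]
force: [1.1, -0.8, 5.6]
width: 0.0388
grasp_force: 41.4
```

```bash
python3 - <<'E'
from h import *
o=env.get_obs(); print(np.round(o["joint_pos"],3),np.round(o["tau"],2),o["wrist_torque"],o["force"],o["width"])
E
```

```text
[-8.220e-01  3.940e-01  1.200e-01  1.295e+00  1.000e-03  7.760e-01] [ -0.84 -65.07  45.79   0.57  -0.49   0.81] [ 0.10615423 -0.47519678 -0.10754408] [ 1.05172411 -0.79259881  5.61056407] 0.03880004261415345
```

Emit:
carry_out(increments=[[[0, 0, 0.15], [0, 0, 0], 0.3], [[0, 0, 0.15], [0, 0, 0], 0.3], [[0, 0, 0], [0, 0, 0], 0.3]])

```text
t: 19.9
eef_pos: [0.5526, -0.4036, 0.0655]
orientation: [0.716, 0.698, 0.0, 0.0]
force: [5.0, 0.1, -1.3]
width: 0.0387
grasp_force: 41.0
```

It rises 5 mm with a pull of only about 1 N, so it's free. Lifting straight up.

Emit:
carry_out(increments=[[[0, 0, 0.4], [0, 0, 0], 0.3], [[0, 0, 0.5], [0, 0, 0], 0.3], [[0, 0, 0.7], [0, 0, 0], 0.3], [[0, 0, 0.8], [0, 0, 0], 0.3], [[0, 0, 0.8], [0, 0, 0], 0.3], [[0, 0, 1], [0, 0, 0], 0.3], [[0, 0, 1], [0, 0, 0], 0.3], [[0, 0, 0.5], [0, 0, 0], 0.3], [[0, 0, 0], [0, 0, 0], 0.3], [[0, 0, 0], [0, 0, 0], 0.3]])

```text
t: 21.15
eef_pos: [0.552, -0.4035, 0.1784]
orientation: [0.716, 0.698, 0.0, -0.001]
force: [0.4, -0.2, -2.1]
width: 0.0387
grasp_force: 41.2
```

```bash
python3 s2.py 3 | grep -E "^\[|pointer|cap_c|selector_axis|cap mask"; python3 -c "
from h import *
a=eyes.read_camera('scene')['img'][100:310,180:420]
cv2.imwrite('pics/s3.png',cv2.resize(a,(720,600)))"
```

```text
[ 0.5519 -0.4034  0.1783] [-0.82  0.36  0.3   1.51  0.    0.77]
wrist selector_axis []
wrist pointer [(0.61, [0.5213, -0.3105, 0.0481])]
wrist cap_centre [(0.7, [0.5541, -0.405, 0.1842]), (0.51, [0.6747, -0.3817, -0.0009])]
wrist cap mask 0.91 med [ 0.5525 -0.3972  0.2095] z95 0.2107 topmid [ 0.5523 -0.4042  0.2092]
top selector_axis [(0.84, [0.5385, -0.287, 0.071])]
top pointer []
top cap_centre [(0.7, [0.612, -0.5075, 0.014]), (0.63, [0.5406, -0.5126, 0.0193])]
top cap mask 0.51 med [ 0.5386 -0.5099  0.0305] z95 0.0338 topmid [ 0.5413 -0.5106  0.0331]
top cap mask 0.47 med [ 0.6114 -0.5086  0.0306] z95 0.0338 topmid [ 0.6141 -0.5091  0.0328]
scene selector_axis [(0.9, [0.5381, -0.2871, 0.0748])]
scene pointer [(0.68, [0.5222, -0.3075, 0.0471])]
scene cap_centre [(0.93, [0.5435, -0.5135, 0.0132]), (0.78, [0.6123, -0.5099, 0.0189]), (0.76, [0.5523, -0.4047, 0.1907])]
scene cap mask 0.97 med [ 0.542  -0.42    0.1922] z95 0.2128 topmid [ 0.5506 -0.4088  0.2136]
scene cap mask 0.56 med [ 0.5314 -0.5193  0.0226] z95 0.0332 topmid [ 0.5388 -0.5148  0.0316]
```

View pics/s3.png

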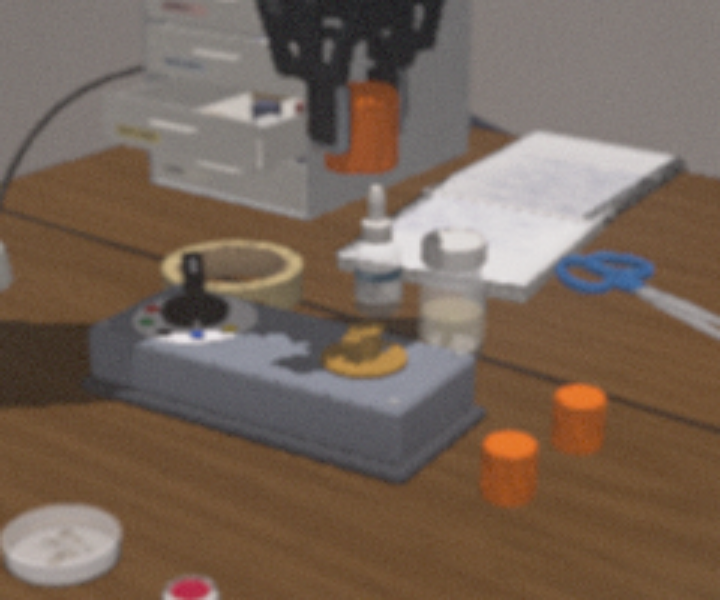

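View pics/w3.png

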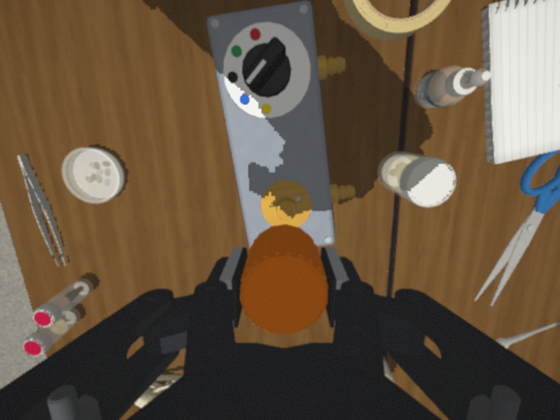

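The cap hangs upright in the gripper, at crop px (370,125), with its centre at z≈0.19 (it sat at 0.071). The outlet is bare, the selector pointer is at the blue dot (wrist px (245,99)), and the jar, dropper and petri dish are still standing where they were. Handing in.

```bash
python3 -c "
from rig import env
print(env.close_job())"
```

```text
the job is handed in; nothing more can be done
None
```

The job is handed in: the selector is at blue (+0.70 rad), and the largest orange cap came off with a clockwise turn and is held upright about 12 cm above where it sat, with the nearby things still standing where they were.

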